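# Hang the bench mallet in its ring holder

### The job

Lift the small mallet out of its parking block and hang it in the ring holder: feed the handle down through the ring, past the ring's spring, and press it fully home until the metal collar under its head sits flat on the ring. Feel for the ring gently, never forcing the holder, then let go and leave the mallet hanging there upright.

Things in the scene. Friction and masses are not known exactly. Their poses are not given: they have to be found in the camera images.
- mallet_head (a point): Centre of the small mallet's head; z up along the handle, x along the head. The head's steel middle is a block 34 (x) by 24 (y) by 26 mm high with flat sides: grasp it here across its 24 mm (y) width. Round grey faces, 23 mm across, make the head 64 mm long in x. Head underside 13 mm below this point, flat underside of the collar 25 mm below, butt of the handle 110 mm below
- mallet: The mallet, about 150 to 290 g, standing handle down in the parking block; origin at the butt of the handle, z up along it. Handle straight, round, 16 mm in diameter, 85 mm long from butt to the underside of the steel collar (26 mm diameter, 12 mm high, directly under the head)
- mallet_butt (a point): Centre of the flat butt end of the mallet's handle, 110 mm below mallet_head; its edge is bevelled by only 0.5 mm
- park_block: Fixed black block 56 x 56 x 45 mm, origin at the centre of its underside on the bench; in its middle one round upright blind hole, 21 mm wide and 40 mm deep, in which the mallet stands loosely, butt 5 mm above the bench
- holder: Fixed ring holder: base plate 95 x 64 x 10 mm; a 14 mm post, about 95 mm high, 55 mm to the +x side of the ring's axis; on it the ring, an upright aluminium tube, 35 mm outside, bore 19 mm without bevel, 30 mm high, open at both ends, flat top 105 mm above the bench. Origin on the bench under ring_nominal, z up
- ring_nominal (a point): Nominal ring axis at the height of the ring's flat top, 105 mm above the bench. The ring is clamped in an oversize slot: its true axis lies up to 6 mm off this point along the holder's x and up to 6 mm along its y, other each time and not measured: find the hole by eye or by feel. The clamp does not yield. The butt drops in when within about 2 mm of the true axis
- tongue_mid (a point): Middle of the sprung wire tongue on the holder's -y side of the bore, 18 mm below the ring's top (nominal, as ring_nominal). From 5 mm below the top it rubs on the handle, so that the mallet does not sink by its own weight: pressing it down takes about 5 to 15 N. Fully home, mallet_head is 130 mm above the bench

How it is judged (in metres and radians):
On the way, in this order (a step that is already met when the one before it is completed fails the run):
1. the mallet is lifted clear of the parking block, its butt higher than the ring (height (world z) of mallet_butt above 0.108 m), for 0.1 s.
2. the handle is at least 10 mm down in the ring (height (world z) of mallet_butt below 0.095 m and horizontal distance between mallet_butt and ring_nominal below 0.0125 m), for 0.1 s.
At the end, for the whole second after the job is handed in: The mallet hangs upright (within 0.08 rad) and at rest in the ring, the collar under its head seated on the ring's top within 2 mm (mallet_head no more than 132 mm above the bench) and within 12.5 mm of ring_nominal seen from above (horizontal distance between mallet_head and ring_nominal below 0.0125 m and height (world z) of mallet_head between 0.126 and 0.132 m and angle between mallet's own z axis and vertical below 0.08 rad and linear speed of mallet below 0.02 m/s); the robot touches nothing.
It fails at once if the holder (base, post or ring) is pressed or struck with more than 60 N in all by anything (contact force between holder and anything else above 60 N).
It also fails if it takes over 72 s, if anything falls off the work surface, if the arm or the gripper's body presses on something with over 40 N, if the wrist force passes 120 N, or if a joint passes its speed limit or range.

### The arm

A 6-joint arm with a two-finger parallel gripper is mounted at the origin on the work surface; the furniture and walls round the work are solid. World frame = base frame: x ahead of the robot, y to its left, z up, the work surface at z = 0. Lengths are in mm, angles in rad, forces in N, time in s.
With the tool pointing down it reaches from about 250 to 800 mm from the base axis. Payload 8.5 kg.
Tool frame: the origin (TCP) lies at the very end of the fingers, on their centre line; the grasp point (between the pads) lies 19 mm behind it; z points along the fingers, y is the line along which they close (so a half turn about z gives the same grasp; the last joint's range is limited). The gripper opens to 85 mm and grips with 20 to 120 N. Pads are 22 mm wide; open, the fingers measure 114 mm over their backs; the gripper's body (76 mm by 85 mm) begins 54 mm behind the grasp point. The pads swing forward as they close: fully open they stand 13 mm farther back than shut.
Start: joints at [1.286, 0.238, -0.013, 1.319, 0, 1.571], TCP at [147.492, 503.807, 201.576] pointing down, gripper open.
Joint ranges: [-2.66, 2.66], [-1.03, 1.9], [-1.14, 1.46], [-1.82, 2.27], [-1.45, 1.34], [-3.14, 3.14]. Speed limits (rad/s): [2.22, 2.22, 2.79, 3.14, 3.14, 3.14].

### API

Orientations are given as [roll, pitch, yaw] about the fixed x, y, z axes, in that order (R = Rz(yaw) Ry(pitch) Rx(roll)).
In Python, from station import status, imaging, arm, nets gives the robot as it stands.
- The arm moves only by the tool drive_tool, never from a script. Its argument "rows" is a list of rows, each an object with "delta_pos": the shift along the tool's x, y, z in m, a list of three; "turn": the turn about the tool's z in degrees; "fingers": the closure in counts, from 0 (fully open) to 255 (shut). In form: [{"delta_pos": [tx, ty, tz], "turn": turn, "fingers": fingers}, ...]. A call has 1 to 8 rows; each row shifts and turns the commanded pose from where the row before left it, along the tool's axes as they then stand; what a row does not reach is not made up. A row lasts 1/10 s, in which the tool goes at most 50 mm and 8.59 degrees, less where a joint would pass 70% of its speed; a pose out of reach is approached as far as the arm can. A call is refused whole if a number of a shift passes 0.05 or a number of a turn 8.59, either way. A call with a gripper value outside its range is refused whole. The fingers move at their own pace and stop on an object; "grip_force" is the grip in N (left out, the last holds). Time passes only in rows, so rows that do not move let the fingers close. It gives the time, the measured TCP pose, the force, the opening and the grip force at its end, in the units of the state.
- status.sense(): the state, without advancing time (a new reading comes with each control period).
- imaging.camera(name): name is "scene" or "top" or "wrist"; returns (picture, depth): 480x640x3 uint8, blue, green, red; 480x640 float32, mm along the optical axis (not along the pixel's ray), 0 where there is no reading.
- imaging.calibration(name): a dict with "fx", "fy", "cx", "cy" (pixels), "extrinsics" (4x4, takes a point from camera to world coordinates). Camera axes: x right, y up, looking along -z (the intrinsics and any distortion apply to the point x, -y, -z); pixel columns grow to the right and rows downward; lengths in mm; the calibration is good to about 2 mm. A picture is of the moment at which its call begins: read the wrist's pose just before it. calibration takes no time and is no camera call; for the wrist camera it gives the pose at the moment of the call.
- arm.sign_off(): hands the job in; it is judged then, once.
Trained networks look in the newest picture that a camera, given by its name, has taken for a name from the list of things; names that differ only in an ending like _2 or _b are one class to them, and where a whole thing is asked for, a point or a joint stands for the part that bears it (a point fixed in the world has none). Each returns a list of dicts, best first, with "conf" (0 to 1); they miss things now and then, are a little off and sometimes report something else, mostly with a low value. They report only what shows in the picture. A call takes as long as a camera call.
- nets.trace(camera, name): "mask" (480x640 bool, what is visible of it) and "uv" ([column, row] in pixels, amid what is visible of it).
- nets.mark_of(camera, name): "uv" ([column, row] in pixels: a listed point, or the origin of a listed thing).
The state is a dict: "time_s": time; "q": joint angles; "qvel": joint speeds; "tau": joint torques, N m; "tool_pos": TCP position; "orientation": TCP orientation; "ft_force": force on the tool from outside, world axes, zero at the start; "wrist_torque": the same for the moment, N m; "grip_width": finger opening in mm; "gripper_force": force on a finger pad.
Only numpy, scipy, OpenCV 4.12 (cv2) and the standard library are available. Lean on these libraries where they do the work, as an engineer would, in place of code of your own. Each camera call takes 0.05 s, during which the arm holds its last target. There are 200 camera calls.

## Working session

There is one attempt and no reset: what is moved stays moved. The work goes in short steps, Python scripts to look and compute and a tool call to move; the robot and the scene stay as the last step left them, time stands still between calls to the robot, and variables do not carry over. Pictures are saved under pics/ and viewed, at most 12 in all, crops included, and the job is handed in when it is done.

Besides the shell and the picture viewer there is one more tool, called after "Call:" as name(argument=value, ...), one argument or row to a line, values as JSON. drive_tool: Moves the arm, as the interface text tells. Its arguments: {"type":"object","properties":{"rows":{"type":"array"},"grip_force":{"type":"number"}},"required":["rows"]}

```bash
mkdir -p pics; ls
cat > h.py <<'E'
import numpy as np, cv2
from station import status, imaging, arm, nets
def world(cam,uv,depth,c=None):
    c=c or imaging.calibration(cam)
    p=np.array([(uv[0]-c["cx"])/c["fx"]*depth,-(uv[1]-c["cy"])/c["fy"]*depth,-depth,1])
    return (np.array(c["extrinsics"])@p)[:3]
def onplane(cam,uv,z):
    c=imaging.calibration(cam);E=np.array(c["extrinsics"])
    d=E[:3,:3]@np.array([(uv[0]-c["cx"])/c["fx"],-(uv[1]-c["cy"])/c["fy"],-1]);o=E[:3,3]
    return o+d*(z-o[2])/d[2]
E
python3 - <<'E'
from h import *
s=status.sense();print({k:np.round(v,3) for k,v in s.items()})
for cam in ("top","scene"):
    im,d=imaging.camera(cam);cv2.imwrite(f"pics/{cam}1.png",im)
    for n,z in (("mallet_head",115),("ring_nominal",105),("holder",0),("park_block",0)):
        for r in nets.mark_of(cam,n)[:2]:
            print(cam,n,round(r["conf"],2),np.round(r["uv"],1),np.round(onplane(cam,r["uv"],z),1))
E
```

```text
pics
{'time_s': np.float64(0.0), 'q': array([ 1.286,  0.239, -0.014,  1.319, -0.   ,  1.571]), 'qvel': array([0.   , 0.001, 0.   , 0.   , 0.001, 0.   ]), 'tau': array([ 1.0000e-03, -5.3878e+01,  3.4643e+01,  1.8000e-02,  0.0000e+00,
       -0.0000e+00]), 'tool_pos': array([147.394, 503.425, 200.989]), 'orientation': array([-3.14 ,  0.   ,  2.857]), 'ft_force': array([-0.486, -1.043, -0.356]), 'wrist_torque': array([-0.005, -0.021, -0.002]), 'gripper_force': np.float64(0.0), 'grip_width': np.float64(85.591)}
top mallet_head 0.81 [443.5 263.2] [438.9  39.  115. ]
top ring_nominal 0.9 [204.7 189. ] [557.  419.7 105. ]
top holder 0.77 [218.7 203.4] [551.4 417.5   0. ]
top park_block 0.6 [426.2 262.1] [447.6  44.6   0. ]
scene mallet_head 0.89 [409.7 276.9] [452.   37.2 115. ]
scene ring_nominal 0.87 [250.4 174.8] [558.9 419.  105. ]
scene ring_nominal 0.48 [256.8 212.3] [473.4 351.6 105. ]
scene holder 0.6 [253.5 209.8] [554.7 422.9   0. ]
scene park_block 0.68 [398.9 318.6] [436.4  34.    0. ]
```

View pics/top1.png

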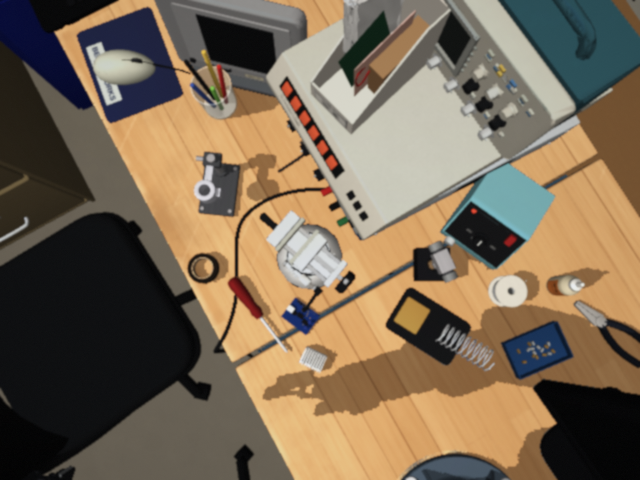

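View pics/scene1.png

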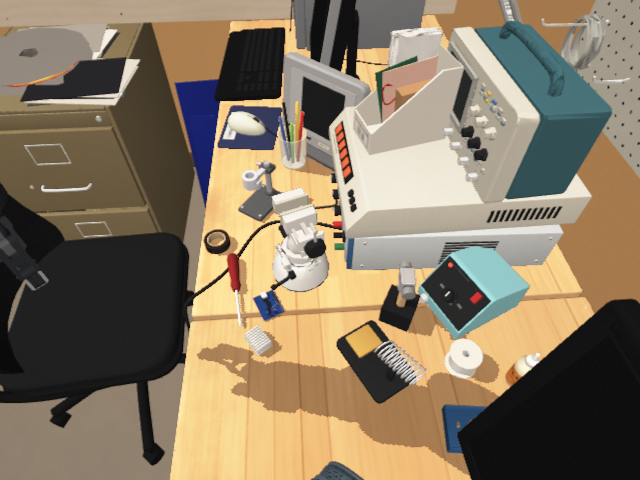

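Top: the holder with its ring is at about (205,190), and the mallet in its block at (440,262), next to the teal box at (495,215). Next I'll check the frame and the clearances, and measure both things from depth.

Run:
```python
from h import *
for cam in ("top","scene"):
    c=imaging.calibration(cam);E=np.array(c["extrinsics"])
    print(cam,E[:3,3].round(),c["fx"],c["cx"],c["cy"])
    for P in ([0,0,0],[147,503,200],[557,420,0],[440,39,0],[440,39,200]):
        p=np.linalg.inv(E)@np.r_[P,1];print(P,(c["fx"]*p[0]/-p[2]+c["cx"]).round(),(c["fy"]*-p[1]/-p[2]+c["cy"]).round())
im,d=imaging.camera("top");c=imaging.calibration("top");E=np.array(c["extrinsics"])
v,u=np.mgrid[0:480,0:640]
P=np.stack([(u-c["cx"])/c["fx"]*d,-(v-c["cy"])/c["fy"]*d,-d,np.ones_like(d)],-1)@E.T
P=P[...,:3];P[d==0]=np.nan
np.save("P.npy",P)
for nm in ("mallet","holder","park_block","mallet_head"):
    for r in nets.trace("top",nm)[:1]:
        q=P[r["mask"]];q=q[~np.isnan(q[:,0])];print(nm,r["conf"],r["uv"],len(q),np.percentile(q,[2,50,98],axis=0).round().tolist())
        for lo in ((100,140),(30,100)):
            t=q[(q[:,2]>lo[0])&(q[:,2]<lo[1])]
            if len(t)>5:
                print(lo,cv2.minAreaRect(t[:,:2].astype(np.float32)),t.mean(0).round(1))
# height map round both, 20mm cells
for (x0,y0) in ((440,39),(557,420)):
    print(x0,y0)
    for dx in range(120,-121,-30):
        row=[]
        for dy in range(120,-121,-30):
            m=(abs(P[...,0]-x0-dx)<15)&(abs(P[...,1]-y0-dy)<15)
            row.append(int(np.nanmax(P[...,2][m])) if m.any() else -1)
        print(dx,row)
```

```text
top [388. 223. 963.] 540.5523953039279 319.03329061635156 233.98216146193755
[0, 0, 0] 457.0 528.0
[147, 503, 200] 119.0 472.0
[557, 420, 0] 217.0 200.0
[440, 39, 0] 429.0 266.0
[440, 39, 200] 457.0 259.0
scene [ 11.  -8. 728.] 437.33352981074125 319.8765045705481 231.7217391528214
[0, 0, 0] 310.0 606.0
[147, 503, 200] 40.0 284.0
[557, 420, 0] 255.0 210.0
[440, 39, 0] 397.0 316.0
[440, 39, 200] 415.0 251.0
mallet 0.91 [440.1, 263.1] 754 [[414.0, 20.0, 4.0], [441.0, 43.0, 126.0], [470.0, 59.0, 131.0]]
(100, 140) ((442.8228759765625, 40.54168701171875), (63.81353759765625, 23.95961570739746), 24.73456382751465) [441.7  41.9 125.4]
(30, 100) ((444.5118713378906, 38.48749542236328), (28.743576049804688, 54.55501174926758), 86.10234832763672) [441.7  43.6  55.9]
holder 0.67 [217.8, 185.4] 2175 [[532.0, 384.0, 7.0], [572.0, 410.0, 13.0], [620.0, 445.0, 107.0]]
(100, 140) ((577.8023681640625, 420.5238037109375), (76.74496459960938, 39.85615921020508), 9.012605667114258) [562.6 417.6 104.7]
(30, 100) ((580.7083740234375, 416.0751647949219), (82.84147644042969, 41.21186828613281), 1.710193276
[... 772 characters left out ...]
98, 198, 198, 199, 196, 116, 95, 90]
90 [199, 199, 197, 198, 195, 87, 99, 99, 98]
60 [197, 197, 196, 5, 6, 67, 88, 98, 100]
30 [175, 6, 5, 128, 132, 49, 80, 80, 100]
0 [6, 5, 5, 132, 133, 127, 7, 53, 61]
-30 [5, 5, 11, 50, 130, 126, 5, 46, 47]
-60 [5, 5, 26, 27, 25, 17, 7, 44, 46]
-90 [6, 18, 29, 28, 94, 96, 18, 5, 5]
-120 [5, 15, 23, 27, 101, 118, 121, 5, 27]
557 420
120 [5, 5, 5, 4, 6, 5, 5, 5, 168]
90 [6, 5, 6, 5, 4, 6, 5, 4, 5]
60 [5, 5, 7, 93, 103, 96, 7, 5, 9]
30 [4, 5, 5, 15, 105, 93, 5, 7, 11]
0 [5, 5, 5, 107, 109, 107, 13, 13, 11]
-30 [4, 8, 5, 14, 108, 16, 12, 18, 16]
-60 [-2, 6, 5, 6, 8, 12, 11, 16, 172]
-90 [-1, 4, 5, 22, 21, 11, 5, 6, 174]
-120 [-1, -1, 15, 23, 24, 13, 5, 5, 76]
```

Run:
```python
from h import *
im=cv2.imread("pics/top1.png")
a=cv2.resize(im[140:240,160:280],None,fx=4.5,fy=4.5,interpolation=cv2.INTER_CUBIC)
b=cv2.imread("pics/scene1.png");b=cv2.resize(b[230:340,350:470],None,fx=3,fy=3)
a=a[:, :430]
o=np.zeros((450,790,3),np.uint8);o[:,:430]=a;o[:330,430:790]=b
cv2.imwrite("pics/c1.png",o)
```

```text
(no output)
```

View pics/c1.png

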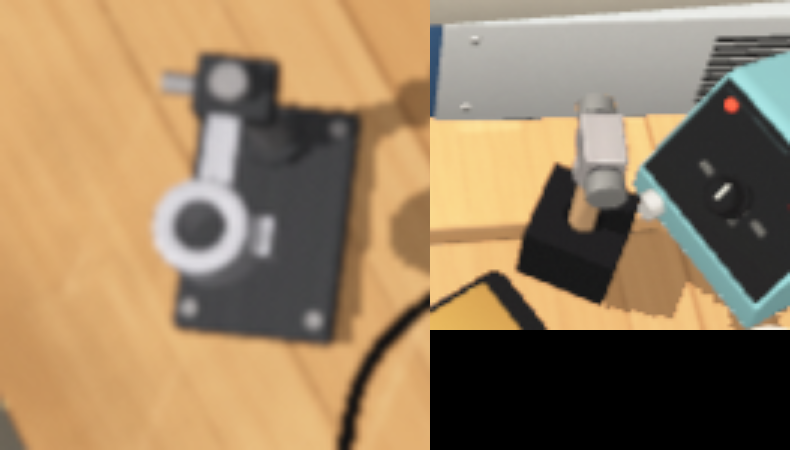

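The ring shows at crop (201,226), which is top pixel (204.7,190.2), and its post is on the +x side. The mallet stands with its head turned about 25°. I'll check obstacle heights before travelling.

Run:
```python
from h import *
P=np.load("P.npy")
print("ring",onplane("top",(204.7,190.2),105).round(1),"post",onplane("top",(210.7,157.8),105).round(1))
print("y:",list(range(580,-161,-40)))
for x in range(760,0,-40):
    row=[]
    for y in range(580,-161,-40):
        m=(abs(P[...,0]-x)<20)&(abs(P[...,1]-y)<20)
        row.append(int(np.nanmax(P[...,2][m])) if m.any() else -1)
    print(x,row)
```

```text
ring [555.  419.6 105. ] post [608.6 411.5 105. ]
y: [580, 540, 500, 460, 420, 380, 340, 300, 260, 220, 180, 140, 100, 60, 20, -20, -60, -100, -140]
760 [39, 9, 10, 160, 162, 153, 206, 232, 232, 198, 196, 348, 348, -1, -1, -1, -1, -1, -1]
720 [8, 8, 7, 138, 142, 143, 5, 195, 198, 380, 385, 359, 358, 374, 374, 409, 409, 372, 370]
680 [5, 5, 6, 6, 6, 5, 5, 178, 247, 332, 352, 355, 336, 375, 375, 407, 410, 373, 372]
640 [5, 6, 7, 5, 95, 90, 5, 8, 190, 244, 347, 301, 197, 198, 375, 375, 389, 373, 371]
600 [4, 5, 5, 85, 103, 96, 5, 9, 165, 198, 198, 198, 198, 197, 321, 374, 374, 365, 74]
560 [2, 5, 5, 17, 109, 100, 13, 12, 16, 182, 197, 198, 198, 198, 199, 196, 97, 91, 84]
520 [-1, 5, 8, 14, 101, 16, 18, 171, 173, 153, 196, 199, 198, 197, 71, 99, 100, 97, 90]
480 [-1, -1, 6, 7, 8, 12, 6, 174, 175, 174, 174, 197, 5, 129, 128, 80, 100, 100, 5]
440 [-1, -1, 5, 23, 24, 16, 5, 173, 175, 173, 172, 6, 5, 133, 132, 35, 65, 68, 6]
400 [-275, -1, -1, 23, 22, 27, 22, 45, 78, 174, 201, 5, 24, 119, 130, 5, 46, 47, 5]
360 [-272, -287, -1, 3, 6, 24, 23, 15, 65, 10, 5, 6, 29, 28, 89, 19, 44, 46, 24]
320 [-271, -275, -1, -1, 13, 14, 14, 15, 16, 6, 5, 6, 26, 92, 114, 126, 5, 27, 26]
280 [-271, -272, -322, -1, 5, 7, 6, 15, 27, 26, 6, 5, 7, 20, 111, 131, 5, 296, 341]
240 [-271, -273, -326, -1, -384, 6, 7, 6, 5, 24, 7, 6, 6, 6, 5, 6, 6, 282, 335]
200 [-274, -273, -751, -750, -750, -1, 6, 5, 6, 6, 5, 6, 6, 5, 5, 6, 6, 102, 293]
160 [326, 317, -744, -1, -1, -1, 4, 7, 6, 6, 5, 7, 6, 5, 5, 6, 6, 7, 180]
120 [-664, -746, -749, -749, -1, -1, -1, 6, 7, 6, 6, 7, 6, 18, 18, 21, 19, 5, 21]
80 [-666, -745, -744, -749, -1, -1, -1, 4, 6, 6, 6, 6, 20, 38, 20, 21, 37, 19, 14]
40 [-747, -747, -748, -746, -748, -1, -1, -1, -1, -1, -1, -1, -1, -1, -1, -1, -1, -1, -1]
```

Call:
drive_tool(
  rows=[
    {"delta_pos": [0, 0, -0.016], "turn": 8.5, "fingers": 60},
    {"delta_pos": [0, 0, -0.016], "turn": 8.5, "fingers": 60},
    {"delta_pos": [0, 0, -0.016], "turn": 8.5, "fingers": 60},
    {"delta_pos": [0, 0, -0.016], "turn": 8.5, "fingers": 60},
    {"delta_pos": [0, 0, -0.016], "turn": 8.5, "fingers": 60},
    {"delta_pos": [0, 0, -0.016], "turn": 8.5, "fingers": 60},
    {"delta_pos": [0, 0, -0.016], "turn": 8.5, "fingers": 60},
    {"delta_pos": [0, 0, -0.016], "turn": 8.5, "fingers": 60},
  ],
)

```text
time_s: 1.55
tool_pos: [147.5, 503.8, 330.3]
orientation: [3.142, -0.0, 1.664]
ft_force: [0.4, 0.1, -0.4]
grip_width: 65.0
gripper_force: 0.0
```

Call:
drive_tool(
  rows=[
    {"delta_pos": [0, 0, 0], "turn": 8.5, "fingers": 60},
    {"delta_pos": [0, 0, 0], "turn": 8.5, "fingers": 60},
    {"delta_pos": [0, 0, 0], "turn": 8.5, "fingers": 60},
    {"delta_pos": [0, 0, 0], "turn": 8.5, "fingers": 60},
    {"delta_pos": [0, 0, 0], "turn": 8.5, "fingers": 60},
    {"delta_pos": [0, 0, 0], "turn": 8.5, "fingers": 60},
    {"delta_pos": [0, 0, 0], "turn": 8.5, "fingers": 60},
    {"delta_pos": [0, 0, 0], "turn": 8.5, "fingers": 60},
  ],
)

```text
time_s: 2.35
tool_pos: [316.0, 392.9, 330.2]
orientation: [-2.981, 0.059, 0.787]
ft_force: [1.0, -0.3, -0.4]
grip_width: 65.2
gripper_force: 0.0
```

```bash
cat >> h.py <<'E'
from scipy.spatial.transform import Rotation as R
def tool(target=None,yaw=None):
    s=status.sense();r=R.from_euler("xyz",s["orientation"])
    print("t",round(float(s["time_s"]),2),"pos",np.round(s["tool_pos"],1),"rpy",np.round(s["orientation"],4),"F",np.round(s["ft_force"],1),"w",round(float(s["grip_width"]),1))
    if target is not None: print("tool delta mm",r.inv().apply(np.array(target)-s["tool_pos"]).round(1))
    if yaw is not None: print("turn deg",round(-np.degrees(yaw-s["orientation"][2]),2))
    return s
E
python3 - <<'E'
from h import *
s=tool([555,419,330],np.radians(24.7))
E=np.array(imaging.calibration("wrist")["extrinsics"]);r=R.from_euler("xyz",s["orientation"])
print("cam in tool",r.inv().apply(E[:3,3]-s["tool_pos"]).round(1),"look dir",r.inv().apply(-E[:3,2]).round(2))
E
```

```text
t 2.35 pos [316.  392.9 330.2] rpy [-2.9805  0.0589  0.7872] F [ 1.  -0.3 -0.4] w 65.2
tool delta mm [186.9 147.2 -34.9]
turn deg 20.4
cam in tool [  75.1   -0.7 -172.8] look dir [-0.3  -0.    0.95]
```

Run:
```python
from h import *
s=tool();print(np.round(s["q"],3),np.round(s["qvel"],3))
```

```text
t 2.35 pos [316.  392.9 330.2] rpy [-2.9805  0.0589  0.7872] F [ 1.  -0.3 -0.4] w 65.2
[0.786 0.238 0.299 1.691 0.161 3.141] [-0.913  0.053  0.027  0.184  0.264 -0.   ]
```

Call:
drive_tool(
  rows=[
    {"delta_pos": [0, 0, 0], "turn": 0, "fingers": 60},
    {"delta_pos": [0, 0, 0], "turn": 0, "fingers": 60},
  ],
)

```text
time_s: 2.55
tool_pos: [315.7, 393.1, 330.2]
orientation: [-2.982, 0.059, 0.789]
ft_force: [-0.9, -0.3, 0.6]
grip_width: 65.3
gripper_force: 0.0
```

Run:
```python
from h import *
s=tool();print(np.round(s["q"],3),np.round(s["qvel"],3))
```

```text
t 2.55 pos [315.7 393.1 330.2] rpy [-2.9816  0.0585  0.7886] F [-0.9 -0.3  0.6] w 65.3
[0.788 0.238 0.299 1.69  0.16  3.141] [ 0.045 -0.003  0.001 -0.001  0.002  0.   ]
```

Call:
drive_tool(
  rows=[
    {"delta_pos": [0, 0, 0], "turn": -8.5, "fingers": 60},
    {"delta_pos": [0, 0, 0], "turn": -8.5, "fingers": 60},
    {"delta_pos": [0, 0, 0], "turn": -8.5, "fingers": 60},
    {"delta_pos": [0, 0, 0], "turn": -8.5, "fingers": 60},
    {"delta_pos": [0, 0, 0], "turn": -8.5, "fingers": 60},
    {"delta_pos": [0, 0, 0], "turn": 0, "fingers": 60},
  ],
)

```text
time_s: 3.15
tool_pos: [313.6, 394.6, 330.4]
orientation: [-2.984, -0.065, 1.528]
ft_force: [0.3, 1.6, 0.2]
grip_width: 65.1
gripper_force: 0.0
```

Run:
```python
from h import *
s=tool([555,419,330],np.radians(204.7));print(np.round(s["q"],3),np.round(s["qvel"],3))
```

```text
t 3.15 pos [313.6 394.6 330.4] rpy [-2.9842 -0.0651  1.5279] F [0.3 1.6 0.2] w 65.1
tool delta mm [ 34.6 237.5 -35. ]
turn deg -117.16
[0.793 0.238 0.299 1.69  0.16  2.397] [-0.007  0.    -0.     0.002 -0.001  0.179]
```

The turn hit q6's upper limit, and the residual tilted the tool by about 0.17 rad. Pushing the same way against the lower limit should undo it.

Call:
drive_tool(
  rows=[
    {"delta_pos": [0, 0, 0], "turn": -8.5, "fingers": 60},
    {"delta_pos": [0, 0, 0], "turn": -8.5, "fingers": 60},
    {"delta_pos": [0, 0, 0], "turn": -8.5, "fingers": 60},
    {"delta_pos": [0, 0, 0], "turn": -8.5, "fingers": 60},
    {"delta_pos": [0, 0, 0], "turn": -8.5, "fingers": 60},
    {"delta_pos": [0, 0, 0], "turn": -8.5, "fingers": 60},
    {"delta_pos": [0, 0, 0], "turn": -8.5, "fingers": 60},
    {"delta_pos": [0, 0, 0], "turn": -8.5, "fingers": 60},
  ],
)

```text
time_s: 3.95
tool_pos: [314.0, 394.3, 330.4]
orientation: [3.14, -0.17, 2.718]
ft_force: [0.1, -0.4, -0.0]
grip_width: 65.1
gripper_force: 0.0
```

Call:
drive_tool(
  rows=[
    {"delta_pos": [0, 0, 0], "turn": -8.5, "fingers": 60},
    {"delta_pos": [0, 0, 0], "turn": -8.5, "fingers": 60},
    {"delta_pos": [0, 0, 0], "turn": -8.5, "fingers": 60},
    {"delta_pos": [0, 0, 0], "turn": -8.5, "fingers": 60},
    {"delta_pos": [0, 0, 0], "turn": -8.5, "fingers": 60},
    {"delta_pos": [0, 0, 0], "turn": -8.5, "fingers": 60},
    {"delta_pos": [0, 0, 0], "turn": -8.5, "fingers": 60},
    {"delta_pos": [0, 0, 0], "turn": -8.5, "fingers": 60},
  ],
)

```text
time_s: 4.75
tool_pos: [314.0, 394.4, 330.4]
orientation: [2.983, -0.062, -2.374]
ft_force: [0.2, -0.2, 0.2]
grip_width: 65.2
gripper_force: 0.0
```

Call:
drive_tool(
  rows=[
    {"delta_pos": [0, 0, 0], "turn": -8.5, "fingers": 60},
    {"delta_pos": [0, 0, 0], "turn": -8.5, "fingers": 60},
    {"delta_pos": [0, 0, 0], "turn": -8.5, "fingers": 60},
    {"delta_pos": [0, 0, 0], "turn": -8.5, "fingers": 60},
    {"delta_pos": [0, 0, 0], "turn": -8.5, "fingers": 60},
    {"delta_pos": [0, 0, 0], "turn": -8.5, "fingers": 60},
    {"delta_pos": [0, 0, 0], "turn": -8.5, "fingers": 60},
    {"delta_pos": [0, 0, 0], "turn": -8.5, "fingers": 60},
  ],
)

```text
time_s: 5.55
tool_pos: [314.0, 394.3, 330.3]
orientation: [3.024, 0.123, -1.199]
ft_force: [0.2, -0.0, -0.6]
grip_width: 65.3
gripper_force: 0.0
```

Call:
drive_tool(
  rows=[
    {"delta_pos": [0, 0, 0], "turn": -8.5, "fingers": 60},
    {"delta_pos": [0, 0, 0], "turn": -8.5, "fingers": 60},
    {"delta_pos": [0, 0, 0], "turn": -8.5, "fingers": 60},
    {"delta_pos": [0, 0, 0], "turn": -8.5, "fingers": 60},
    {"delta_pos": [0, 0, 0], "turn": -8.5, "fingers": 60},
    {"delta_pos": [0, 0, 0], "turn": -8.5, "fingers": 60},
    {"delta_pos": [0, 0, 0], "turn": -8.5, "fingers": 60},
    {"delta_pos": [0, 0, 0], "turn": -8.5, "fingers": 60},
  ],
)

```text
time_s: 6.35
tool_pos: [314.0, 394.3, 330.3]
orientation: [-3.071, 0.155, 0.001]
ft_force: [-0.3, 0.2, 0.3]
grip_width: 65.7
gripper_force: 0.0
```

Call:
drive_tool(
  rows=[
    {"delta_pos": [0, 0, 0], "turn": -8.5, "fingers": 60},
    {"delta_pos": [0, 0, 0], "turn": -8.5, "fingers": 60},
    {"delta_pos": [0, 0, 0], "turn": -8.5, "fingers": 60},
    {"delta_pos": [0, 0, 0], "turn": -8.5, "fingers": 60},
    {"delta_pos": [0, 0, 0], "turn": -8.5, "fingers": 60},
    {"delta_pos": [0, 0, 0], "turn": -8.5, "fingers": 60},
    {"delta_pos": [0, 0, 0], "turn": -8.5, "fingers": 60},
  ],
)

```text
time_s: 7.05
tool_pos: [266.8, 432.8, 329.6]
orientation: [-3.027, 0.023, 0.937]
ft_force: [0.6, 0.9, -0.2]
grip_width: 65.3
gripper_force: 0.0
```

Run:
```python
from h import *
s=tool();print(np.round(s["q"],4),np.round(s["qvel"],3), R.from_euler("xyz",s["orientation"]).apply([0,0,1]).round(4))
```

```text
t 7.05 pos [266.8 432.8 329.6] rpy [-3.027   0.0226  0.937 ] F [ 0.6  0.9 -0.2] w 65.3
[ 0.9425  0.2172  0.2767  1.6522  0.1147 -3.1361] [ 0.958 -0.133 -0.14  -0.221 -0.27   0.018] [-0.1055  0.0496 -0.9932]
```

It works: the tilt is shrinking. I'll continue.

Call:
drive_tool(
  rows=[
    {"delta_pos": [0, 0, 0], "turn": -8.5, "fingers": 60},
    {"delta_pos": [0, 0, 0], "turn": -8.5, "fingers": 60},
    {"delta_pos": [0, 0, 0], "turn": 0, "fingers": 60},
  ],
)

```text
time_s: 7.35
tool_pos: [196.4, 469.7, 330.0]
orientation: [-3.085, -0.007, 1.132]
ft_force: [0.2, -0.9, 0.5]
grip_width: 65.0
gripper_force: 0.0
```

Run:
```python
from h import *
s=tool();print(np.round(s["q"],4),np.round(s["qvel"],3), R.from_euler("xyz",s["orientation"]).apply([0,0,1]).round(4))
```

```text
t 7.35 pos [196.4 469.7 330. ] rpy [-3.0852 -0.0068  1.1317] F [ 0.2 -0.9  0.5] w 65.0
[ 1.1376  0.1958  0.2544  1.6223  0.0563 -3.1357] [-0.079  0.006  0.006  0.013 -0.003 -0.006] [-0.0481  0.0301 -0.9984]
```

Call:
drive_tool(
  rows=[
    {"delta_pos": [0, 0, 0], "turn": -8.5, "fingers": 60},
    {"delta_pos": [0, 0, 0], "turn": -7.5, "fingers": 60},
    {"delta_pos": [0, 0, 0], "turn": 0, "fingers": 60},
    {"delta_pos": [0, 0, 0], "turn": 0, "fingers": 60},
  ],
)

```text
time_s: 7.75
tool_pos: [133.7, 489.4, 329.7]
orientation: [3.138, -0.016, 1.303]
ft_force: [-0.4, 0.7, 0.4]
grip_width: 65.1
gripper_force: 0.0
```

Run:
```python
from h import *
s=tool();print(np.round(s["q"],4),np.round(s["qvel"],3), R.from_euler("xyz",s["orientation"]).apply([0,0,1]).round(4))
```

```text
t 7.75 pos [133.7 489.4 329.7] rpy [ 3.1376 -0.016   1.3029] F [-0.4  0.7  0.4] w 65.1
[ 1.3069  0.1855  0.2418  1.6111 -0.0041 -3.1376] [-0.038  0.001  0.001  0.001  0.001 -0.014] [ 0.0081  0.0144 -0.9999]
```

Call:
drive_tool(
  rows=[
    {"delta_pos": [0, 0, 0], "turn": 8.5, "fingers": 60},
    {"delta_pos": [0, 0, 0], "turn": 8.5, "fingers": 60},
    {"delta_pos": [0, 0, 0], "turn": 8.5, "fingers": 60},
    {"delta_pos": [0, 0, 0], "turn": 8.5, "fingers": 60},
    {"delta_pos": [0, 0, 0], "turn": 8.5, "fingers": 60},
    {"delta_pos": [0, 0, 0], "turn": 8.5, "fingers": 60},
    {"delta_pos": [0, 0, 0], "turn": 8.5, "fingers": 60},
    {"delta_pos": [0, 0, 0], "turn": 8.5, "fingers": 60},
  ],
)

```text
time_s: 8.55
tool_pos: [136.0, 488.9, 329.6]
orientation: [-3.128, -0.01, 0.106]
ft_force: [0.6, 0.3, 1.1]
grip_width: 65.2
gripper_force: 0.0
```

Call:
drive_tool(
  rows=[
    {"delta_pos": [0, 0, 0], "turn": 8.5, "fingers": 60},
    {"delta_pos": [0, 0, 0], "turn": 8.5, "fingers": 60},
    {"delta_pos": [0, 0, 0], "turn": 8.5, "fingers": 60},
    {"delta_pos": [0, 0, 0], "turn": 8.5, "fingers": 60},
    {"delta_pos": [0, 0, 0], "turn": 8.5, "fingers": 60},
    {"delta_pos": [0, 0, 0], "turn": 8.5, "fingers": 60},
    {"delta_pos": [0, 0, 0], "turn": 8.5, "fingers": 60},
    {"delta_pos": [0, 0, 0], "turn": 8.5, "fingers": 60},
  ],
)

```text
time_s: 9.35
tool_pos: [136.0, 488.8, 329.6]
orientation: [-3.128, 0.009, -1.081]
ft_force: [0.0, 0.9, 0.3]
grip_width: 65.1
gripper_force: 0.0
```

Call:
drive_tool(
  rows=[
    {"delta_pos": [0, 0, 0], "turn": 8.5, "fingers": 60},
    {"delta_pos": [0, 0, 0], "turn": 8.5, "fingers": 60},
    {"delta_pos": [0, 0, 0], "turn": 8.5, "fingers": 60},
    {"delta_pos": [0, 0, 0], "turn": 8.5, "fingers": 60},
    {"delta_pos": [0, 0, 0], "turn": 8.5, "fingers": 60},
    {"delta_pos": [0, 0, 0], "turn": 8.5, "fingers": 60},
    {"delta_pos": [0, 0, 0], "turn": 8.5, "fingers": 60},
    {"delta_pos": [0, 0, 0], "turn": 8.5, "fingers": 60},
  ],
)

```text
time_s: 10.15
tool_pos: [136.0, 488.8, 329.6]
orientation: [3.139, 0.016, -2.268]
ft_force: [-0.2, -0.6, -0.2]
grip_width: 65.0
gripper_force: 0.0
```

Call:
drive_tool(
  rows=[
    {"delta_pos": [0, 0, 0], "turn": 8.5, "fingers": 60},
    {"delta_pos": [0, 0, 0], "turn": 8.5, "fingers": 60},
    {"delta_pos": [0, 0, 0], "turn": 8.5, "fingers": 60},
    {"delta_pos": [0, 0, 0], "turn": 0, "fingers": 60},
  ],
)

```text
time_s: 10.55
tool_pos: [135.8, 488.9, 329.6]
orientation: [3.132, 0.013, -2.708]
ft_force: [0.8, 0.8, -0.3]
grip_width: 65.4
gripper_force: 0.0
```

Run:
```python
from h import *
s=tool([555,419,310],np.radians(204.7)-2*np.pi);print(np.round(s["q"],4), R.from_euler("xyz",s["orientation"]).apply([0,0,1]).round(4))
```

```text
t 10.55 pos [135.8 488.9 329.6] rpy [ 3.1321  0.0133 -2.7083] F [ 0.8  0.8 -0.3] w 65.4
tool delta mm [-350.8 -239.6   22. ]
turn deg 0.13
[ 1.3025  0.1857  0.2418  1.6111 -0.0041  0.869 ] [ 0.0081  0.0142 -0.9999]
```

Call:
drive_tool(
  rows=[
    {"delta_pos": [-0.039, -0.0266, 0.002], "turn": 0, "fingers": 60},
    {"delta_pos": [-0.039, -0.0266, 0.002], "turn": 0, "fingers": 60},
    {"delta_pos": [-0.039, -0.0266, 0.002], "turn": 0, "fingers": 60},
    {"delta_pos": [-0.039, -0.0266, 0.002], "turn": 0, "fingers": 60},
    {"delta_pos": [-0.039, -0.0266, 0.002], "turn": 0, "fingers": 60},
    {"delta_pos": [-0.039, -0.0266, 0.002], "turn": 0, "fingers": 60},
    {"delta_pos": [-0.039, -0.0266, 0.002], "turn": 0, "fingers": 60},
    {"delta_pos": [-0.039, -0.0266, 0.002], "turn": 0, "fingers": 60},
  ],
)

```text
time_s: 11.35
tool_pos: [510.4, 428.2, 315.7]
orientation: [3.132, 0.014, -2.7]
ft_force: [0.3, 0.5, 0.5]
grip_width: 65.6
gripper_force: 0.0
```

Call:
drive_tool(
  rows=[
    {"delta_pos": [-0.039, -0.0266, 0.012], "turn": 0, "fingers": 60},
    {"delta_pos": [0, 0, 0.02], "turn": 0, "fingers": 60},
    {"delta_pos": [0, 0, 0.02], "turn": 0, "fingers": 60},
    {"delta_pos": [0, 0, 0.02], "turn": 0, "fingers": 60},
    {"delta_pos": [0, 0, 0.02], "turn": 0, "fingers": 60},
    {"delta_pos": [0, 0, 0.01], "turn": 0, "fingers": 60},
    {"delta_pos": [0, 0, 0], "turn": 0, "fingers": 60},
    {"delta_pos": [0, 0, 0], "turn": 0, "fingers": 60},
  ],
)

```text
time_s: 12.15
tool_pos: [555.6, 423.4, 214.8]
orientation: [3.132, 0.014, -2.701]
ft_force: [0.1, -0.2, -0.1]
grip_width: 64.8
gripper_force: 0.0
```

Run:
```python
from h import *
s=tool([440,39,310]);print(np.round(s["q"],3))
im,d=imaging.camera("wrist");cv2.imwrite("pics/w1.png",im);np.save("pics/w1d.npy",d)
c=imaging.calibration("wrist");E=np.array(c["extrinsics"])
for r in nets.mark_of("wrist","ring_nominal"): print(r["conf"],r["uv"],onplane("wrist",r["uv"],105).round(1))
v,u=np.mgrid[0:480,0:640]
P=np.stack([(u-c["cx"])/c["fx"]*d,-(v-c["cy"])/c["fy"]*d,-d,np.ones_like(d)],-1)@E.T
P=P[...,:3]
m=(d>0)&(abs(P[...,2]-105)<5)&(np.hypot(P[...,0]-555,P[...,1]-419)<24)
q=P[m];print(len(q),np.median(q[:,2]),cv2.minEnclosingCircle(q[:,:2].astype(np.float32)))
ys,xs=np.where(m);print(xs.min(),xs.max(),ys.min(),ys.max())
# algebraic fit to outer edges: grid histogram of inner hole
r=np.hypot(*(q[:,:2]-q[:,:2].mean(0)).T);print(np.percentile(r,[1,50,99]))
```

```text
t 12.15 pos [555.6 423.4 214.8] rpy [ 3.1321  0.014  -2.7014] F [ 0.1 -0.2 -0.1] w 64.8
tool delta mm [ 267.  -297.6 -101.8]
[0.648 0.54  0.487 1.502 0.006 0.208]
0.74 [312.5, 228.9] [556.6 420.2 105. ]
965 105.84950893123778 ((557.7178955078125, 417.5915832519531), 20.935771942138672)
286 334 209 249
[ 9.00825896 13.87306931 18.58888892]
```

View pics/w1.png

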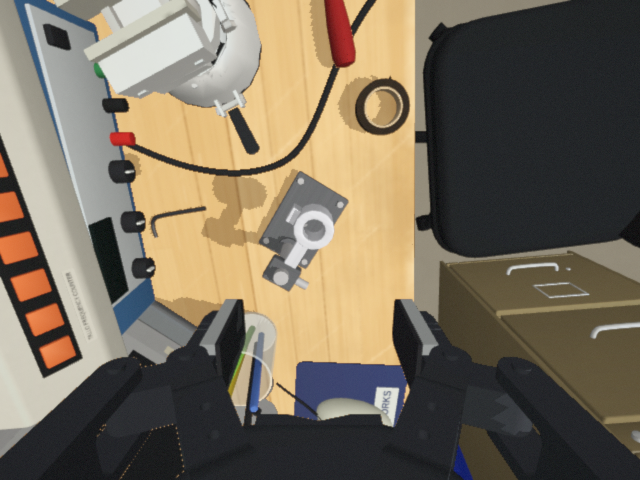

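Wrist view: the ring is at about (313,229), with its arm running to the post at (281,277). Now a precise fit of the bright annulus.

```bash
python3 - <<'E'
from h import *
im=cv2.imread("pics/w1.png");g=cv2.cvtColor(im,cv2.COLOR_BGR2GRAY)
k=8;x0,y0=283,199
z=cv2.resize(g[y0:y0+60,x0:x0+60],None,fx=k,fy=k,interpolation=cv2.INTER_CUBIC)
for dp,r in (("outer",(18,25)),("inner",(9,14))):
    h=cv2.HoughCircles(z,cv2.HOUGH_GRADIENT,1,50,param1=100,param2=15,minRadius=r[0]*k,maxRadius=r[1]*k)
    if h is not None:
        for a in h[0][:2]:
            uv=((a[0]+.5)/k-.5+x0,(a[1]+.5)/k-.5+y0);print(dp,np.round(uv,2),a[2]/k,onplane("wrist",uv,105).round(2))
E
cat > crop.py <<'E'
import cv2,sys
a=sys.argv;im=cv2.imread(a[1]);x,y,w,h=map(int,a[3:7]);cv2.imwrite(a[2],cv2.resize(im[y:y+h,x:x+w],None,fx=float(a[7]),fy=float(a[7]),interpolation=cv2.INTER_CUBIC))
E
python3 crop.py pics/w1.png pics/c2.png 253 179 110 120 5
```

```text
(no output)
```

View pics/c2.png

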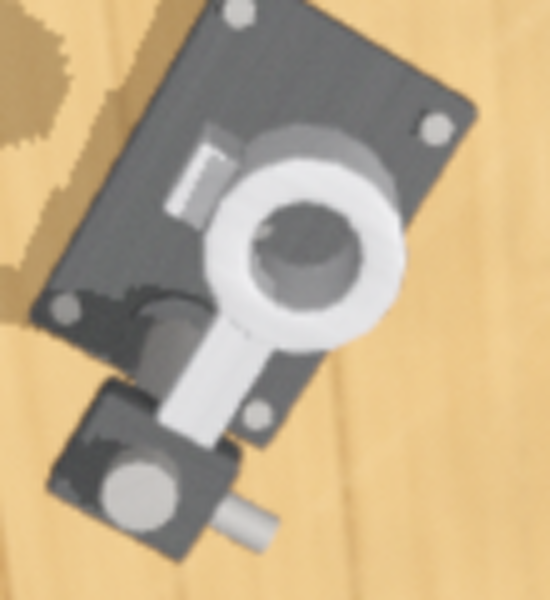

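Run:
```python
from h import *
p=onplane("wrist",(313.5,229.5),105);print(p.round(2),"clamp",onplane("wrist",(280.6,277.5),105).round(1))
s=tool([442,40.5,280])
```

```text
[556.73 421.18 105.  ] clamp [609.  413.4 105. ]
t 12.25 pos [555.7 423.8 215.4] rpy [ 3.1318  0.0152 -2.7015] F [-0.1 -0.3 -0.1] w 65.0
tool delta mm [ 265.2 -297.7  -71.6]
```

Call:
drive_tool(
  rows=[
    {"delta_pos": [0, 0, -0.045], "turn": 0, "fingers": 60},
    {"delta_pos": [0, 0, -0.045], "turn": 0, "fingers": 60},
    {"delta_pos": [0.033, -0.037, 0], "turn": 0, "fingers": 60},
    {"delta_pos": [0.033, -0.037, 0], "turn": 0, "fingers": 60},
    {"delta_pos": [0.033, -0.037, 0], "turn": 0, "fingers": 60},
    {"delta_pos": [0.033, -0.037, 0], "turn": 0, "fingers": 60},
    {"delta_pos": [0.033, -0.037, 0], "turn": 0, "fingers": 60},
    {"delta_pos": [0.033, -0.037, 0], "turn": 0, "fingers": 60},
  ],
)

```text
time_s: 13.05
tool_pos: [469.2, 135.7, 300.4]
orientation: [3.133, 0.016, -2.701]
ft_force: [1.0, -1.5, 0.1]
grip_width: 65.2
gripper_force: 0.0
```

Call:
drive_tool(
  rows=[
    {"delta_pos": [0.033, -0.037, 0], "turn": 0, "fingers": 60},
    {"delta_pos": [0.033, -0.037, 0], "turn": 0, "fingers": 60},
    {"delta_pos": [0, 0, 0.03], "turn": 0, "fingers": 60},
    {"delta_pos": [0, 0, 0.03], "turn": 0, "fingers": 60},
    {"delta_pos": [0, 0, 0.0], "turn": 0, "fingers": 60},
    {"delta_pos": [0, 0, 0], "turn": 0, "fingers": 60},
  ],
)

```text
time_s: 13.65
tool_pos: [442.3, 43.1, 239.0]
orientation: [3.132, 0.014, -2.702]
ft_force: [1.1, -0.1, -0.0]
grip_width: 65.3
gripper_force: 0.0
```

Run:
```python
from h import *
im,d=imaging.camera("wrist");cv2.imwrite("pics/w2.png",im)
c=imaging.calibration("wrist");E=np.array(c["extrinsics"])
for r in nets.mark_of("wrist","mallet_head")[:2]: print(r["conf"],r["uv"],onplane("wrist",r["uv"],115).round(1))
v,u=np.mgrid[0:480,0:640]
P=(np.stack([(u-c["cx"])/c["fx"]*d,-(v-c["cy"])/c["fy"]*d,-d,np.ones_like(d)],-1)@E.T)[...,:3]
for r in nets.trace("wrist","mallet_head")[:1]:
    m=r["mask"]&(d>0)&(P[...,2]>121);q=P[m];print(np.median(q[:,2]),cv2.minAreaRect(q[:,:2].astype(np.float32)))
    m=m&(P[...,2]>124);q=P[m];print(len(q),cv2.minAreaRect(q[:,:2].astype(np.float32)))
s=tool([442,40.5,104])
```

```text
0.87 [313.3, 225.3] [444.5  40.5 115. ]
128.25144828716802 ((443.8329162597656, 40.95904541015625), (64.28294372558594, 23.871871948242188), 24.211681365966797)
1675 ((443.8329162597656, 40.95904541015625), (64.28294372558594, 23.871871948242188), 24.211681365966797)
t 13.8 pos [443.2  43.4 239.4] rpy [ 3.1331  0.0158 -2.701 ] F [ 0.4 -0.7 -0.1] w 65.5
tool delta mm [  4.4  -3.3 135.3]
```

View pics/w2.png

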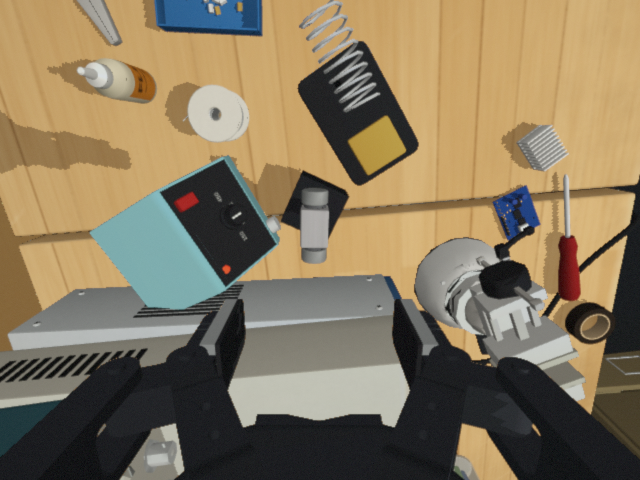

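The head is at (314,225), well between the fingers, with the 198 mm high scope below it in the picture. I'll check the gripper body's clearance to the scope.

Run:
```python
from h import *
P=np.load("P.npy").reshape(-1,3);P=P[~np.isnan(P[:,0])]
a=np.radians(204.2);r=P[:,:2]-[443.8,41.0]
x=r@[np.cos(a),np.sin(a)];y=r@[np.sin(a),-np.cos(a)]
for lo,n in ((140,"palm"),(85,"fingers")):
    m=(P[:,2]>lo)&(abs(y)<65)&(abs(x)<150)&~((abs(x)<36)&(abs(y)<16))
    for side in (1,-1):
        t=x[m&(x*side>0)];print(n,side,np.sort(abs(t))[:4].round(), )
    k=m&(abs(x)<60);print([tuple(v) for v in np.c_[x[k],y[k],P[k,2]].round()[:6]])
s=tool([443.8,41.0,104])
```

```text
palm 1 []
palm -1 [82. 82. 82. 83.]
[]
fingers 1 [ 98.  99. 100. 100.]
fingers -1 [82. 82. 82. 83.]
[]
t 13.8 pos [443.2  43.4 239.4] rpy [ 3.1331  0.0158 -2.701 ] F [ 0.4 -0.7 -0.1] w 65.5
tool delta mm [  2.6  -3.6 135.4]
```

Call:
drive_tool(
  rows=[
    {"delta_pos": [0.0025, -0.0035, 0.02], "turn": 1, "fingers": 60},
    {"delta_pos": [0, 0, 0.03], "turn": 0, "fingers": 60},
    {"delta_pos": [0, 0, 0.03], "turn": 0, "fingers": 60},
    {"delta_pos": [0, 0, 0.03], "turn": 0, "fingers": 60},
    {"delta_pos": [0, 0, 0.018], "turn": 0, "fingers": 60},
    {"delta_pos": [0, 0, 0.01], "turn": 0, "fingers": 60},
    {"delta_pos": [0, 0, 0], "turn": 0, "fingers": 60},
  ],
)

```text
time_s: 14.5
tool_pos: [442.5, 41.0, 99.5]
orientation: [3.132, 0.012, -2.719]
ft_force: [-1.1, 0.7, -0.1]
grip_width: 65.2
gripper_force: 0.0
```

Run:
```python
from h import *
s=tool([443.8,41.0,100])
```

```text
t 14.5 pos [442.5  41.   99.5] rpy [ 3.1317  0.0125 -2.7188] F [-1.1  0.7 -0.1] w 65.2
tool delta mm [-1.2 -0.5 -0.5]
```

Call:
drive_tool(
  rows=[
    {"delta_pos": [0, 0, 0], "turn": 0, "fingers": 160},
    {"delta_pos": [0, 0, 0], "turn": 0, "fingers": 255},
    {"delta_pos": [0, 0, 0], "turn": 0, "fingers": 255},
    {"delta_pos": [0, 0, 0], "turn": 0, "fingers": 255},
    {"delta_pos": [0, 0, 0], "turn": 0, "fingers": 255},
    {"delta_pos": [0, 0, 0], "turn": 0, "fingers": 255},
  ],
  grip_force=80,
)

```text
time_s: 15.1
tool_pos: [442.5, 40.7, 99.8]
orientation: [3.132, 0.013, -2.719]
ft_force: [0.6, 0.3, 0.1]
grip_width: -0.2
gripper_force: 0.0
```

Call:
drive_tool(
  rows=[
    {"delta_pos": [0, 0, 0], "turn": 0, "fingers": 255},
    {"delta_pos": [0, 0, -0.01], "turn": 0, "fingers": 255},
    {"delta_pos": [0, 0, -0.01], "turn": 0, "fingers": 255},
    {"delta_pos": [0, 0, -0.02], "turn": 0, "fingers": 255},
    {"delta_pos": [0, 0, -0.03], "turn": 0, "fingers": 255},
    {"delta_pos": [0, 0, -0.04], "turn": 0, "fingers": 255},
    {"delta_pos": [0, 0, -0.04], "turn": 0, "fingers": 255},
    {"delta_pos": [0, 0, -0.04], "turn": 0, "fingers": 255},
  ],
)

```text
time_s: 15.9
tool_pos: [440.6, 38.0, 292.4]
orientation: [3.132, 0.014, -2.719]
ft_force: [1.4, 0.1, -0.4]
grip_width: 0.0
gripper_force: 0.0
```

Call:
drive_tool(
  rows=[
    {"delta_pos": [0, 0, -0.02], "turn": 0, "fingers": 255},
    {"delta_pos": [0, 0, -0.02], "turn": 0, "fingers": 255},
    {"delta_pos": [0, 0, 0], "turn": 0, "fingers": 255},
    {"delta_pos": [0, 0, 0], "turn": 0, "fingers": 255},
  ],
)

```text
time_s: 16.3
tool_pos: [440.7, 37.5, 330.1]
orientation: [3.132, 0.014, -2.719]
ft_force: [-0.9, -0.4, 0.1]
grip_width: -0.3
gripper_force: 0.0
```

Run:
```python
from h import *
im,d=imaging.camera("wrist");cv2.imwrite("pics/w3.png",im)
s=tool([556,420.5,325]);print(s["gripper_force"],s["wrist_torque"])
for n in ("mallet_butt","mallet_head"):
    for r in nets.mark_of("wrist",n)[:1]: print(n,r["conf"],r["uv"],onplane("wrist",r["uv"],s["tool_pos"][2]+(15 if n=="mallet_head" else -95)).round(1))
```

```text
t 16.35 pos [440.4  37.4 329.5] rpy [ 3.1319  0.0131 -2.7194] F [ 0.7 -0.5 -0.2] w -0.1
tool delta mm [-262.4  302.    10.8]
0.0 [-0.01750637 -0.01514259 -0.01540531]
mallet_head 0.77 [318.4, 208.5] [398.5  18.8 344.5]
```

View pics/w3.png

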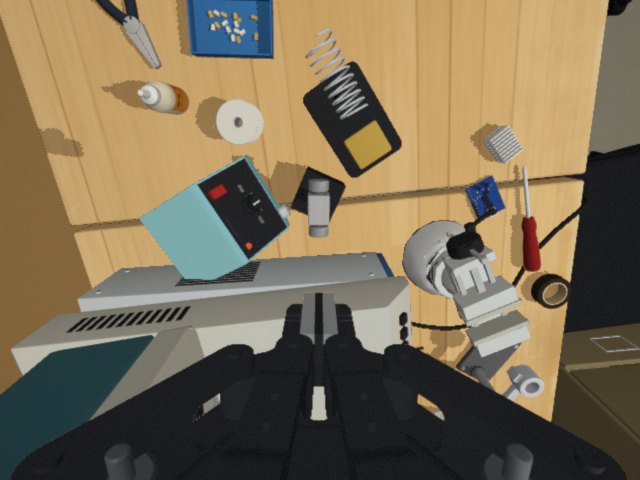

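The fingers shut to 0 and the mallet still stands in its block at (318,208), so the grasp missed. I'll check where the fingertips really are against the reported TCP.

Run:
```python
from h import *
c=imaging.calibration("wrist");E=np.array(c["extrinsics"])
im,d=imaging.camera("wrist");s=tool()
v,u=np.mgrid[0:480,0:640]
P=(np.stack([(u-c["cx"])/c["fx"]*d,-(v-c["cy"])/c["fy"]*d,-d,np.ones_like(d)],-1)@E.T)[...,:3]
for r in nets.trace("wrist","mallet_head")[:1]:
    m=r["mask"]&(d>0)&(P[...,2]>115);q=P[m];print(len(q),np.percentile(q[:,2],[5,50,95]),cv2.minAreaRect(q[:,:2].astype(np.float32)))
r=R.from_euler("xyz",s["orientation"])
for row in (285,292,298,305,320,340): print(row,d[row,319],r.inv().apply(P[row,319]-s["tool_pos"]).round(1), P[row,319].round(1))
im,d=imaging.camera("top");c=imaging.calibration("top");E=np.array(c["extrinsics"])
P=(np.stack([(u-c["cx"])/c["fx"]*d,-(v-c["cy"])/c["fy"]*d,-d,np.ones_like(d)],-1)@E.T)[...,:3]
im[0:1]=0;cv2.imwrite("pics/t2.png",cv2.resize(im[170:330,350:550],None,fx=3.5,fy=3.5))
for r in nets.trace("top","mallet")[:1]:
    m=r["mask"]&(d>0)&(P[...,2]>115);q=P[m];print(len(q),np.percentile(q[:,2],[5,50,95]),cv2.minAreaRect(q[:,:2].astype(np.float32)))
```

```text
t 16.5 pos [440.2  37.5 328.9] rpy [ 3.1315  0.0119 -2.7193] F [-0.1  0.5  0.4] w -0.0
1175 [119.50740547 127.68768065 129.60445137] ((442.9616394042969, 40.512046813964844), (63.7003059387207, 23.933704376220703), 23.585966110229492)
285 422.41693 [-96.    0.9 215.5] [528.8  80.7 114.7]
292 152.17856 [ 11.9   0.5 -34. ] [428.9  32.6 362.8]
298 144.99417 [ 12.5   0.5 -41.3] [428.2  32.2 370.1]
305 139.27783 [ 12.4   0.5 -47.3] [428.3  32.1 376.1]
320 129.55992 [ 11.6   0.4 -57.8] [429.   32.3 386.6]
340 119.84946 [  9.9   0.4 -68.5] [430.5  32.8 397.3]
635 [119.51671877 127.13287662 130.48249134] ((442.9419860839844, 40.43080139160156), (63.55470275878906, 24.13784408569336), 23.321678161621094)
```

View pics/t2.png

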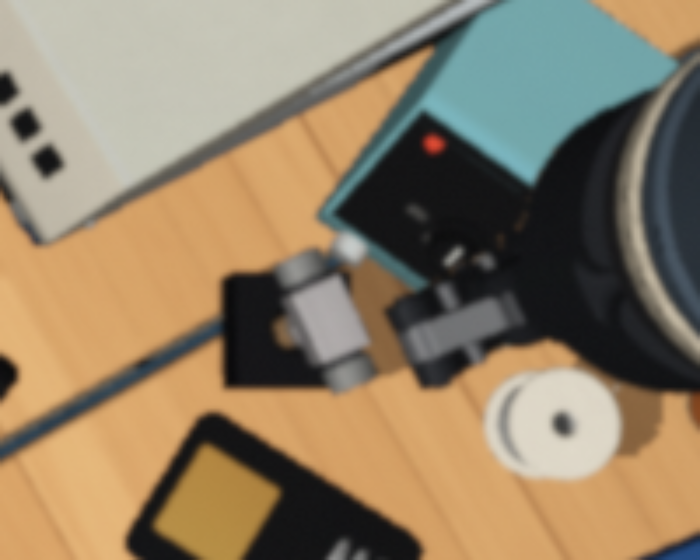

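The wrist depth shows the fingertips ending about 34 mm behind the reported TCP. The fingers therefore closed just above the head, and nothing was disturbed. I'll go about 33 mm deeper, which is safe either way: tips stay above the block and the palm above the head.

Run:
```python
from h import *
tool([443.2,40.7,66])
```

```text
t 16.65 pos [440.4  37.5 329.2] rpy [ 3.1317  0.0124 -2.7193] F [ 0.4 -0.3 -1.5] w 0.1
tool delta mm [ -0.7  -0.8 263.2]
```

Call:
drive_tool(
  rows=[
    {"delta_pos": [0, 0, 0.02], "turn": 0.5, "fingers": 60},
    {"delta_pos": [0, 0, 0.03], "turn": 0, "fingers": 60},
    {"delta_pos": [0, 0, 0.03], "turn": 0, "fingers": 60},
    {"delta_pos": [0, 0, 0.03], "turn": 0, "fingers": 60},
    {"delta_pos": [0, 0, 0.03], "turn": 0, "fingers": 60},
    {"delta_pos": [0, 0, 0], "turn": 0, "fingers": 60},
    {"delta_pos": [0, 0, 0], "turn": 0, "fingers": 60},
  ],
)

```text
time_s: 17.35
tool_pos: [441.5, 39.4, 190.1]
orientation: [3.132, 0.012, -2.728]
ft_force: [0.1, 0.5, 1.0]
grip_width: 65.3
gripper_force: 0.0
```

Run:
```python
from h import *
tool([443.2,40.7,66])
```

```text
t 17.35 pos [441.5  39.4 190.1] rpy [ 3.1315  0.0124 -2.7281] F [0.1 0.5 1. ] w 65.3
tool delta mm [ -0.5  -0.8 124.1]
```

Call:
drive_tool(
  rows=[
    {"delta_pos": [0, -0.001, 0.03], "turn": 0, "fingers": 60},
    {"delta_pos": [0, 0, 0.03], "turn": 0, "fingers": 60},
    {"delta_pos": [0, 0, 0.02], "turn": 0, "fingers": 60},
    {"delta_pos": [0, 0, 0.015], "turn": 0, "fingers": 60},
    {"delta_pos": [0, 0, 0.01], "turn": 0, "fingers": 60},
    {"delta_pos": [0, 0, 0.01], "turn": 0, "fingers": 60},
    {"delta_pos": [0, 0, 0.009], "turn": 0, "fingers": 60},
    {"delta_pos": [0, 0, 0], "turn": 0, "fingers": 60},
  ],
)

```text
time_s: 18.15
tool_pos: [442.9, 40.3, 65.2]
orientation: [3.132, 0.012, -2.728]
ft_force: [-0.4, 1.0, -0.6]
grip_width: 65.4
gripper_force: 0.0
```

Call:
drive_tool(
  rows=[
    {"delta_pos": [0, 0, 0], "turn": 0, "fingers": 140},
    {"delta_pos": [0, 0, 0], "turn": 0, "fingers": 255},
    {"delta_pos": [0, 0, 0], "turn": 0, "fingers": 255},
    {"delta_pos": [0, 0, 0], "turn": 0, "fingers": 255},
    {"delta_pos": [0, 0, 0], "turn": 0, "fingers": 255},
    {"delta_pos": [0, 0, 0], "turn": 0, "fingers": 255},
  ],
  grip_force=80,
)

```text
time_s: 18.75
tool_pos: [443.7, 40.3, 66.4]
orientation: [3.132, 0.014, -2.728]
ft_force: [0.0, -0.4, 5.6]
grip_width: 22.8
gripper_force: 78.5
```

Run:
```python
from h import *
s=tool();print(s["gripper_force"])
```

```text
t 18.75 pos [443.7  40.3  66.4] rpy [ 3.1323  0.0144 -2.7281] F [ 0.  -0.4  5.6] w 22.8
78.50316345691681
```

Grip is firm at 22.8 mm and 78 N. Lifting.

Call:
drive_tool(
  rows=[
    {"delta_pos": [0, 0, -0.01], "turn": 0, "fingers": 255},
    {"delta_pos": [0, 0, -0.02], "turn": 0, "fingers": 255},
    {"delta_pos": [0, 0, -0.03], "turn": 0, "fingers": 255},
    {"delta_pos": [0, 0, -0.03], "turn": 0, "fingers": 255},
    {"delta_pos": [0, 0, -0.04], "turn": 0, "fingers": 255},
    {"delta_pos": [0, 0, -0.04], "turn": 0, "fingers": 255},
    {"delta_pos": [0, 0, -0.04], "turn": 0, "fingers": 255},
    {"delta_pos": [0, 0, -0.02], "turn": 0, "fingers": 255},
  ],
)

```text
time_s: 19.55
tool_pos: [441.7, 37.0, 299.5]
orientation: [3.133, 0.017, -2.728]
ft_force: [0.4, -0.2, -1.6]
grip_width: 23.3
gripper_force: 78.7
```

Run:
```python
from h import *
c=imaging.calibration("wrist");E=np.array(c["extrinsics"])
im,d=imaging.camera("wrist");cv2.imwrite("pics/w4.png",im)
v,u=np.mgrid[0:480,0:640]
P=(np.stack([(u-c["cx"])/c["fx"]*d,-(v-c["cy"])/c["fy"]*d,-d,np.ones_like(d)],-1)@E.T)[...,:3]
s=tool([556,420.5,290]);r=R.from_euler("xyz",s["orientation"]).inv()
T=r.apply((P.reshape(-1,3)-s["tool_pos"])).reshape(480,640,3)
for n in ("mallet_butt","mallet_head"):
    for q in nets.mark_of("wrist",n)[:1]: print(n,q["conf"],q["uv"])
for q in nets.trace("wrist","mallet")[:1]:
    m=q["mask"]&(d>0);print(m.sum())
    for z in range(-60,80,8):
        k=m&(abs(T[...,2]-z)<4)
        if k.sum()>3: print(z,k.sum(),"x",np.percentile(T[...,0][k],[5,50,95]).round(1),"y",np.percentile(T[...,1][k],[3,50,97]).round(1))
```

```text
t 19.6 pos [442.4  37.1 301.2] rpy [ 3.134   0.0193 -2.7281] F [0.3 0.1 1.1] w 23.0
tool delta mm [-257.8  305.4   18.5]
mallet_butt 0.81 [320.0, 249.8]
mallet_head 0.97 [317.7, 333.3]
9658
-60 7388 x [-25.4   5.1  29.8] y [-10.    0.3  10.8]
-52 1531 x [-28.9  23.8  32.3] y [-10.5   0.7  11.3]
-44 369 x [16.7 32.2 32.5] y [-10.6   0.7  11.7]
-36 24 x [32.  32.2 32.5] y [-4.7  0.5  3.8]
28 10 x [8.7 9.1 9.6] y [-3.   0.3  2.6]
36 76 x [6.7 8.7 9.6] y [-5.3  0.6  6. ]
44 83 x [5.4 8.7 9.8] y [-6.4  0.3  7.1]
52 78 x [3.9 8.7 9.8] y [-7.   0.3  7.5]
60 43 x [6.1 8.9 9.8] y [-5.8  1.6  7. ]
```

View pics/w4.png

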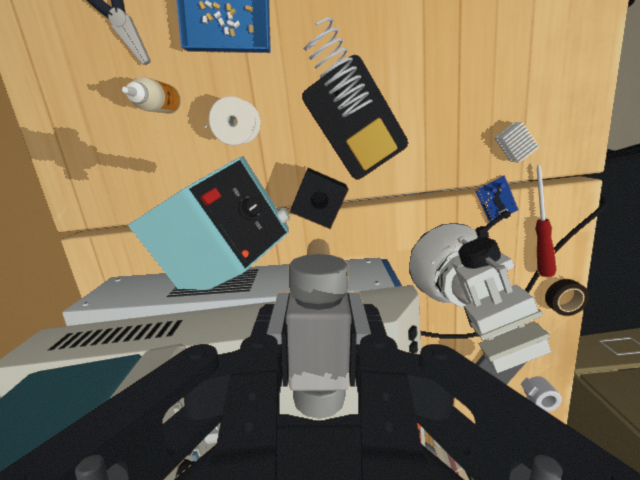

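The handle axis sits at tool (0.9, 0.4) and is parallel to the tool, with the butt at tool z ≈ 62. The butt shows at (320,250). I'll carry it over the ring.

Call:
drive_tool(
  rows=[
    {"delta_pos": [-0.02, 0.024, 0], "turn": 0, "fingers": 255},
    {"delta_pos": [-0.034, 0.04, 0], "turn": 0, "fingers": 255},
    {"delta_pos": [-0.034, 0.04, 0], "turn": 0, "fingers": 255},
    {"delta_pos": [-0.034, 0.04, 0], "turn": 0, "fingers": 255},
    {"delta_pos": [-0.034, 0.04, 0], "turn": 0, "fingers": 255},
    {"delta_pos": [-0.034, 0.04, 0], "turn": 0, "fingers": 255},
    {"delta_pos": [-0.034, 0.04, 0], "turn": 0, "fingers": 255},
    {"delta_pos": [-0.02, 0.024, 0], "turn": 0, "fingers": 255},
  ],
)

```text
time_s: 20.55
tool_pos: [544.3, 387.4, 298.2]
orientation: [3.132, 0.009, -2.726]
ft_force: [0.4, -0.4, -2.4]
grip_width: 23.1
gripper_force: 79.0
```

```bash
cat >> h.py <<'E'
def butt(ring=(556.5,421.0),off=(0.9,0.4,61)):
    s=tool();r=R.from_euler("xyz",s["orientation"]);b=s["tool_pos"]+r.apply(off)
    e=np.array([*ring,b[2]])-b
    # shift along tool axes that moves butt over ring at constant height
    print("butt",b.round(1),"err world",e.round(1),"tool shift",r.inv().apply(e).round(1))
E
python3 - <<'E'
from h import *
butt()
E
```

```text
t 20.55 pos [544.3 387.4 298.2] rpy [ 3.1322  0.0092 -2.7264] F [ 0.4 -0.4 -2.4] w 23.1
butt [543.6 388.1 237.2] err world [12.9 32.9  0. ] tool shift [-25.1  24.9   0.5]
```

Call:
drive_tool(
  rows=[
    {"delta_pos": [-0.025, 0.025, 0], "turn": 0, "fingers": 255},
    {"delta_pos": [0, 0, 0.02], "turn": 0, "fingers": 255},
    {"delta_pos": [0, 0, 0.02], "turn": 0, "fingers": 255},
    {"delta_pos": [0, 0, 0.02], "turn": 0, "fingers": 255},
    {"delta_pos": [0, 0, 0.02], "turn": 0, "fingers": 255},
    {"delta_pos": [0, 0, 0.015], "turn": 0, "fingers": 255},
    {"delta_pos": [0, 0, 0], "turn": 0, "fingers": 255},
    {"delta_pos": [0, 0, 0], "turn": 0, "fingers": 255},
  ],
)

```text
time_s: 21.35
tool_pos: [557.7, 418.3, 205.9]
orientation: [3.132, 0.011, -2.728]
ft_force: [-0.4, -0.5, -2.5]
grip_width: 23.0
gripper_force: 79.0
```

Run:
```python
from h import *
butt()
im,d=imaging.camera("wrist");cv2.imwrite("pics/w5.png",im)
for q in nets.mark_of("wrist","mallet_butt")[:1]: print(q["uv"])
for q in nets.mark_of("wrist","ring_nominal")[:1]: print(q["uv"],onplane("wrist",q["uv"],105))
b,_=imaging.camera("scene");b=cv2.resize(b[100:230,200:320],None,fx=3.5,fy=3.5,interpolation=cv2.INTER_CUBIC)
a=cv2.resize(im[190:300,270:370],None,fx=3.6,fy=3.6,interpolation=cv2.INTER_CUBIC)
o=np.zeros((460,785,3),np.uint8);o[:a.shape[0],:a.shape[1]]=a;o[:b.shape[0],362:362+b.shape[1]]=b
cv2.imwrite("pics/c5.png",o)
```

```text
t 21.35 pos [557.7 418.3 205.9] rpy [ 3.1324  0.0107 -2.7281] F [-0.4 -0.5 -2.5] w 23.0
butt [557.1 419.1 144.9] err world [-0.6  1.9  0. ] tool shift [-0.2  2.   0. ]
[318.8, 249.1]
[317.0, 231.9] [558.08347208 418.77843016 105.        ]
```

View pics/c5.png

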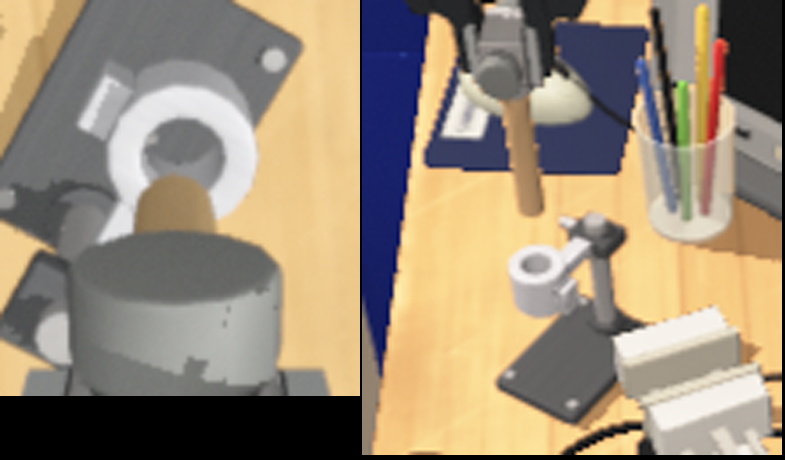

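In the left crop the ring is centred at about (182,158), with the handle in front of it. In the right crop the ring hole is at (537,265) and the butt at (531,211). Next is a cross-check of both in both cameras.

Run:
```python
from h import *
s=tool();r=R.from_euler("xyz",s["orientation"])
p=onplane("wrist",(320.3,233.5),105);print("ring wrist",p.round(1))
print("ring scene",onplane("scene",(250.0,175.5),105).round(1),"butt scene (centre z=145)",onplane("scene",(248.5,159.3),145).round(1))
c=imaging.calibration("wrist")
E=np.array(c["extrinsics"])
def proj(P):
    q=np.linalg.inv(E)@np.r_[P,1];return (c["fx"]*q[0]/-q[2]+c["cx"],c["fy"]*-q[1]/-q[2]+c["cy"])
# handle sides near butt in wrist image: predicted
for z in (61,50):
  for y in (-7.6,8.4): print(z,np.round(proj(s["tool_pos"]+r.apply([0.9,y,z])),1))
print("front lip",np.round(proj(s["tool_pos"]+r.apply([8.9,.4,61])),1),"far lip",np.round(proj(s["tool_pos"]+r.apply([-7,.4,61])),1))
```

```text
t 21.55 pos [558.6 418.9 207.8] rpy [ 3.1315  0.0144 -2.7281] F [ 0.1  0.2 -1.6] w 22.6
ring wrist [558.3 421.9 105. ]
ring scene [556.7 418.6 105. ] butt scene (centre z=145) [561.4 419.4 145. ]
61 [307.5 248.8]
61 [330.  248.7]
50 [307.  253.8]
50 [330.5 253.8]
front lip [318.7 237.9] far lip [318.7 259.2]
```

Call:
drive_tool(
  rows=[
    {"delta_pos": [-0.0002, 0.0014, 0.01], "turn": 0, "fingers": 255},
    {"delta_pos": [0, 0, 0.01], "turn": 0, "fingers": 255},
    {"delta_pos": [0, 0, 0.01], "turn": 0, "fingers": 255},
    {"delta_pos": [0, 0, 0.003], "turn": 0, "fingers": 255},
    {"delta_pos": [0, 0, 0], "turn": 0, "fingers": 255},
    {"delta_pos": [0, 0, 0], "turn": 0, "fingers": 255},
  ],
)

```text
time_s: 22.15
tool_pos: [558.2, 420.5, 174.1]
orientation: [3.132, 0.013, -2.728]
ft_force: [0.6, -0.6, -1.2]
grip_width: 22.8
gripper_force: 79.0
```

Run:
```python
from h import *
butt((558,421.5))
im,d=imaging.camera("wrist");cv2.imwrite("pics/w6.png",im)
b,_=imaging.camera("scene");b=cv2.resize(b[120:210,200:320],None,fx=3.5,fy=3.5,interpolation=cv2.INTER_CUBIC)
a=cv2.resize(im[190:300,270:370],None,fx=3.6,fy=3.6,interpolation=cv2.INTER_CUBIC)
o=np.zeros((400,785,3),np.uint8);o[:a.shape[0],:a.shape[1]]=a;o[:b.shape[0],362:362+b.shape[1]]=b
cv2.imwrite("pics/c6.png",o)
```

```text
t 22.15 pos [558.2 420.5 174.1] rpy [ 3.1318  0.0132 -2.7281] F [ 0.6 -0.6 -1.2] w 22.8
butt [557.7 421.4 113.1] err world [0.3 0.1 0. ] tool shift [-0.3 -0.   0. ]
```

View pics/c6.png

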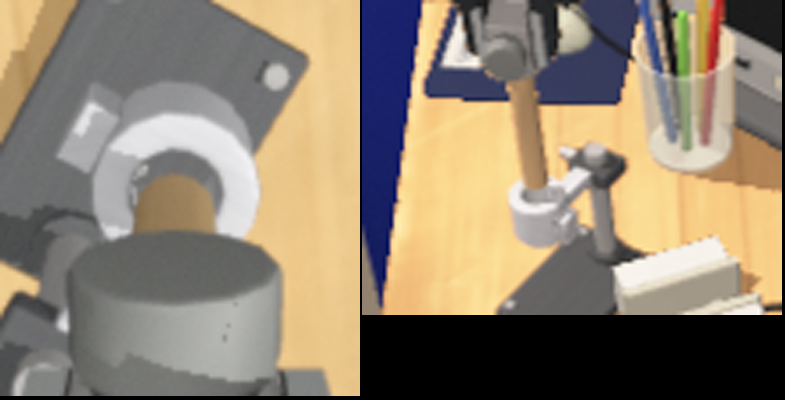

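Left crop: the handle is centred on the bore, both at x≈175, and in depth within about 1 mm. I'll feel down gently.

Call:
drive_tool(
  rows=[
    {"delta_pos": [0.0004, 0, 0.003], "turn": 0, "fingers": 255},
    {"delta_pos": [0, 0, 0.003], "turn": 0, "fingers": 255},
    {"delta_pos": [0, 0, 0.002], "turn": 0, "fingers": 255},
    {"delta_pos": [0, 0, 0.002], "turn": 0, "fingers": 255},
    {"delta_pos": [0, 0, 0.001], "turn": 0, "fingers": 255},
    {"delta_pos": [0, 0, 0], "turn": 0, "fingers": 255},
  ],
)

```text
time_s: 22.85
tool_pos: [557.8, 420.4, 162.8]
orientation: [3.132, 0.013, -2.728]
ft_force: [0.4, -0.0, -1.9]
grip_width: 22.8
gripper_force: 79.0
```

Run:
```python
from h import *
butt((558,421.5))
```

```text
t 22.85 pos [557.8 420.4 162.8] rpy [ 3.1319  0.0128 -2.7281] F [ 0.4 -0.  -1.9] w 22.8
butt [557.3 421.3 101.8] err world [0.7 0.2 0. ] tool shift [-0.7 -0.1  0. ]
```

No contact with the butt at about 102 mm, so it is likely inside the bore. Continuing in small steps.

Call:
drive_tool(
  rows=[
    {"delta_pos": [0, 0, 0.002], "turn": 0, "fingers": 255},
    {"delta_pos": [0, 0, 0.002], "turn": 0, "fingers": 255},
    {"delta_pos": [0, 0, 0.002], "turn": 0, "fingers": 255},
    {"delta_pos": [0, 0, 0], "turn": 0, "fingers": 255},
  ],
)

```text
time_s: 23.25
tool_pos: [557.8, 420.5, 156.6]
orientation: [3.132, 0.013, -2.728]
ft_force: [0.6, 0.4, -2.5]
grip_width: 22.7
gripper_force: 79.0
```

Call:
drive_tool(
  rows=[
    {"delta_pos": [0, 0, 0.002], "turn": 0, "fingers": 255},
    {"delta_pos": [0, 0, 0.002], "turn": 0, "fingers": 255},
    {"delta_pos": [0, 0, 0.002], "turn": 0, "fingers": 255},
    {"delta_pos": [0, 0, 0], "turn": 0, "fingers": 255},
  ],
)

```text
time_s: 23.65
tool_pos: [557.9, 421.0, 150.8]
orientation: [3.131, 0.013, -2.728]
ft_force: [-0.0, 1.4, -2.7]
grip_width: 22.6
gripper_force: 78.8
```

Call:
drive_tool(
  rows=[
    {"delta_pos": [0, 0, 0.004], "turn": 0, "fingers": 255},
    {"delta_pos": [0, 0, 0.004], "turn": 0, "fingers": 255},
    {"delta_pos": [0, 0, 0.004], "turn": 0, "fingers": 255},
    {"delta_pos": [0, 0, 0], "turn": 0, "fingers": 255},
  ],
)

```text
time_s: 24.05
tool_pos: [557.7, 421.1, 138.0]
orientation: [3.131, 0.012, -2.728]
ft_force: [0.8, 4.4, -4.9]
grip_width: 22.9
gripper_force: 78.6
```

Call:
drive_tool(
  rows=[
    {"delta_pos": [0, 0, 0.004], "turn": 0, "fingers": 255},
    {"delta_pos": [0, 0, 0.004], "turn": 0, "fingers": 255},
    {"delta_pos": [0, 0, 0.004], "turn": 0, "fingers": 255},
    {"delta_pos": [0, 0, 0], "turn": 0, "fingers": 255},
  ],
)

```text
time_s: 24.45
tool_pos: [557.9, 421.1, 126.1]
orientation: [3.132, 0.012, -2.728]
ft_force: [-1.2, 5.3, -5.4]
grip_width: 23.1
gripper_force: 78.9
```

Call:
drive_tool(
  rows=[
    {"delta_pos": [0, 0, 0.004], "turn": 0, "fingers": 255},
    {"delta_pos": [0, 0, 0.004], "turn": 0, "fingers": 255},
    {"delta_pos": [0, 0, 0.004], "turn": 0, "fingers": 255},
    {"delta_pos": [0, 0, 0.004], "turn": 0, "fingers": 255},
    {"delta_pos": [0, 0, 0], "turn": 0, "fingers": 255},
  ],
)

```text
time_s: 24.95
tool_pos: [558.0, 421.3, 110.1]
orientation: [3.132, 0.012, -2.728]
ft_force: [-0.1, 5.0, -5.5]
grip_width: 22.9
gripper_force: 78.8
```

Call:
drive_tool(
  rows=[
    {"delta_pos": [0, 0, 0.004], "turn": 0, "fingers": 255},
    {"delta_pos": [0, 0, 0.004], "turn": 0, "fingers": 255},
    {"delta_pos": [0, 0, 0.004], "turn": 0, "fingers": 255},
    {"delta_pos": [0, 0, 0.003], "turn": 0, "fingers": 255},
    {"delta_pos": [0, 0, 0], "turn": 0, "fingers": 255},
  ],
)

```text
time_s: 25.45
tool_pos: [558.2, 421.5, 95.3]
orientation: [3.132, 0.012, -2.728]
ft_force: [0.5, 5.5, -5.4]
grip_width: 22.9
gripper_force: 78.8
```

Run:
```python
from h import *
butt((558,421.5));s=status.sense();print(s["wrist_torque"],s["gripper_force"])
```

```text
t 25.45 pos [558.2 421.5  95.3] rpy [ 3.1318  0.0125 -2.7279] F [ 0.5  5.5 -5.4] w 22.9
butt [557.6 422.4  34.3] err world [ 0.4 -0.9  0. ] tool shift [ 0. -1. -0.]
[1.35226369 0.09103566 0.08338542] 78.82363021373749
```

Call:
drive_tool(
  rows=[
    {"delta_pos": [0, 0, 0.004], "turn": 0, "fingers": 255},
    {"delta_pos": [0, 0, 0.003], "turn": 0, "fingers": 255},
    {"delta_pos": [0, 0, 0.003], "turn": 0, "fingers": 255},
    {"delta_pos": [0, 0, 0], "turn": 0, "fingers": 255},
  ],
)

```text
time_s: 25.85
tool_pos: [558.2, 421.7, 85.3]
orientation: [3.132, 0.012, -2.728]
ft_force: [0.1, 4.6, -4.7]
grip_width: 23.2
gripper_force: 78.9
```

Call:
drive_tool(
  rows=[
    {"delta_pos": [0, 0, 0.001], "turn": 0, "fingers": 255},
    {"delta_pos": [0, 0, 0.001], "turn": 0, "fingers": 255},
  ],
)

```text
time_s: 26.05
tool_pos: [558.4, 421.9, 84.1]
orientation: [3.131, 0.013, -2.728]
ft_force: [-0.5, 5.5, 1.8]
grip_width: 23.1
gripper_force: 79.4
```

Call:
drive_tool(
  rows=[
    {"delta_pos": [0, 0, 0.001], "turn": 0, "fingers": 255},
    {"delta_pos": [0, 0, 0], "turn": 0, "fingers": 255},
  ],
)

```text
time_s: 26.25
tool_pos: [558.4, 421.9, 82.9]
orientation: [3.132, 0.013, -2.728]
ft_force: [-0.4, 5.1, -0.9]
grip_width: 22.6
gripper_force: 79.2
```

Call:
drive_tool(
  rows=[
    {"delta_pos": [0, 0, 0.001], "turn": 0, "fingers": 255},
    {"delta_pos": [0, 0, 0], "turn": 0, "fingers": 255},
  ],
)

```text
time_s: 26.45
tool_pos: [558.4, 421.8, 81.8]
orientation: [3.132, 0.013, -2.728]
ft_force: [-0.4, 5.4, -3.0]
grip_width: 22.8
gripper_force: 79.2
```

Call:
drive_tool(
  rows=[
    {"delta_pos": [0, 0, 0.001], "turn": 0, "fingers": 255},
    {"delta_pos": [0, 0, 0], "turn": 0, "fingers": 255},
  ],
)

```text
time_s: 26.65
tool_pos: [558.5, 422.0, 81.4]
orientation: [3.131, 0.014, -2.728]
ft_force: [-2.5, 5.1, 3.0]
grip_width: 22.9
gripper_force: 79.9
```

Call:
drive_tool(
  rows=[
    {"delta_pos": [0, 0, 0.001], "turn": 0, "fingers": 255},
    {"delta_pos": [0, 0, 0], "turn": 0, "fingers": 255},
  ],
)

```text
time_s: 26.85
tool_pos: [558.5, 422.0, 81.3]
orientation: [3.131, 0.014, -2.728]
ft_force: [-4.8, 2.7, 8.1]
grip_width: 23.2
gripper_force: 80.6
```

Call:
drive_tool(
  rows=[
    {"delta_pos": [0, 0, 0.0005], "turn": 0, "fingers": 255},
    {"delta_pos": [0, 0, 0], "turn": 0, "fingers": 255},
  ],
)

```text
time_s: 27.05
tool_pos: [558.6, 422.0, 81.3]
orientation: [3.131, 0.015, -2.728]
ft_force: [-4.7, 3.2, 11.9]
grip_width: 23.0
gripper_force: 81.0
```

Run:
```python
from h import *
s=tool();print(s["wrist_torque"])
im,d=imaging.camera("wrist");c=imaging.calibration("wrist");E=np.array(c["extrinsics"])
v,u=np.mgrid[0:480,0:640]
P=(np.stack([(u-c["cx"])/c["fx"]*d,-(v-c["cy"])/c["fy"]*d,-d,np.ones_like(d)],-1)@E.T)[...,:3]
T=R.from_euler("xyz",s["orientation"]).inv().apply((P.reshape(-1,3)-s["tool_pos"])).reshape(480,640,3)
m=(d>0)&(abs(T[...,0])<14)&(abs(T[...,1])<8)&(abs(P[...,2]-143)<12)
print("head top z",m.sum(),np.percentile(P[...,2][m],[10,50,90]))
```

```text
t 27.05 pos [558.6 422.   81.3] rpy [ 3.1312  0.0147 -2.7279] F [-4.7  3.2 11.9] w 23.0
[0.61214072 1.00991063 0.02305254]
head top z 2762 [142.82824576 143.5206871  144.23094304]
```

The TCP has stalled with force rising, and the head top is at 143.5 mm, so the collar is seated. One small extra press, then release.

Call:
drive_tool(
  rows=[
    {"delta_pos": [0, 0, 0.001], "turn": 0, "fingers": 255},
    {"delta_pos": [0, 0, 0], "turn": 0, "fingers": 255},
  ],
)

```text
time_s: 27.3
tool_pos: [558.6, 422.1, 81.2]
orientation: [3.131, 0.015, -2.728]
ft_force: [-6.7, 1.5, 17.0]
grip_width: 23.0
gripper_force: 81.8
```

Call:
drive_tool(
  rows=[
    {"delta_pos": [0, 0, -0.001], "turn": 0, "fingers": 255},
    {"delta_pos": [0, 0, 0], "turn": 0, "fingers": 120},
    {"delta_pos": [0, 0, 0], "turn": 0, "fingers": 80},
    {"delta_pos": [0, 0, 0], "turn": 0, "fingers": 60},
    {"delta_pos": [0, 0, 0], "turn": 0, "fingers": 60},
    {"delta_pos": [0, 0, 0], "turn": 0, "fingers": 60},
  ],
  grip_force=20,
)

```text
time_s: 27.9
tool_pos: [558.5, 421.4, 79.1]
orientation: [3.132, 0.013, -2.728]
ft_force: [-0.5, -0.1, 0.3]
grip_width: 65.3
gripper_force: 0.0
```

Call:
drive_tool(
  rows=[
    {"delta_pos": [0, 0, -0.01], "turn": 0, "fingers": 60},
    {"delta_pos": [0, 0, -0.02], "turn": 0, "fingers": 60},
    {"delta_pos": [0, 0, -0.03], "turn": 0, "fingers": 60},
    {"delta_pos": [0, 0, -0.03], "turn": 0, "fingers": 60},
    {"delta_pos": [0, 0, -0.03], "turn": 0, "fingers": 60},
    {"delta_pos": [0, 0, 0], "turn": 0, "fingers": 60},
    {"delta_pos": [0, 0, 0], "turn": 0, "fingers": 60},
  ],
)

```text
time_s: 28.6
tool_pos: [558.0, 420.3, 200.8]
orientation: [3.131, 0.015, -2.728]
ft_force: [-0.5, -0.4, -0.5]
grip_width: 65.1
gripper_force: 0.0
```

Run:
```python
from h import *
s=tool()
im,d=imaging.camera("wrist");c=imaging.calibration("wrist");E=np.array(c["extrinsics"])
v,u=np.mgrid[0:480,0:640]
P=(np.stack([(u-c["cx"])/c["fx"]*d,-(v-c["cy"])/c["fy"]*d,-d,np.ones_like(d)],-1)@E.T)[...,:3]
a=s["orientation"][2];rel=P[...,:2]-[557.7,421.5]
x=rel@[np.cos(a),np.sin(a)];y=rel@[np.sin(a),-np.cos(a)]
m=(d>0)&(abs(x)<13)&(abs(y)<9)&(abs(P[...,2]-143)<8)
A=np.c_[P[...,:2][m]-P[...,:2][m].mean(0),np.ones(m.sum())];k=np.linalg.lstsq(A,P[...,2][m],rcond=None)[0]
print("head top z",m.sum(),np.median(P[...,2][m]),"slopes",k[:2].round(3))
m=(d>0)&(abs(P[...,2]-138)<8)&(abs(x)<45)&(abs(y)<25);print(cv2.minAreaRect(P[m][:,:2].astype(np.float32)))
cv2.imwrite("pics/w7.png",im)
```

```text
t 28.6 pos [558.  420.3 200.8] rpy [ 3.1314  0.0152 -2.7281] F [-0.5 -0.4 -0.5] w 65.1
head top z 895 142.6116677997759 slopes [-0.009  0.009]
((557.6526489257812, 421.2517395019531), (64.77345275878906, 23.94406509399414), 23.05316162109375)
```

The head top is at 142.6 mm, so the head centre is at about 129.6 mm. The tilt is about 0.013 rad and the gripper is clear. Handing in.

```bash
python3 -c "
from station import arm
print(arm.sign_off())"
```

```text
the job is handed in; nothing more can be done
None
```

The mallet hangs fully home in the ring, head centre about 130 mm above the bench, tilt about 0.013 rad and gripper clear; I handed the job in at about 28.6 s, and the hand-in returned no verdict.

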